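# Sweep the birch slices into the catch tray

### The arm

A 6-joint arm with a two-finger parallel gripper is mounted at the origin on the work surface. World frame = base frame: x ahead of the robot, y to its left, z up, the work surface at z = 0. Lengths are in m, angles in rad, forces in N, time in s.
With the tool pointing down it reaches from about 0.3 to 0.875 m from the base axis. Payload 6.4 kg.
Tool frame: the origin (TCP) lies midway between the tips of the shut fingers; the grasp point (between the pads) lies 19 mm behind it (ctrl.grip_point_offset is the distance from the TCP to the grasp point, in m); z points along the fingers, y is the direction in which the jaws open and shut (so a half turn about z gives the same grasp; the last joint's range is limited). The gripper opens to 88 mm and grips with 3 to 60 N. Pads are 18 mm wide; open, the fingers measure 123 mm over their backs; the gripper's body (75 mm by 187 mm) begins 45 mm behind the grasp point.
Start: joints at [-1.326, 0.181, 1.607, -0, 1.354, -0.206], TCP at [0.251, -0.518, 0.239] pointing down, gripper open.
Joint ranges: [-2.99, 2.99], [-0.89, 2.07], [0.3, 2.58], [-1.14, 4.28], [0, 2.63], [-3.12, 3.12]. Speed limits (rad/s): [2.57, 2.57, 3.01, 3.14, 3.14, 3.14].

### API

Orientations are given as a unit quaternion [x, y, z, w].
In Python, from station import sensors, snapshot, ticket, outline_of, place_of, ctrl gives the robot as it stands.
- The arm moves only by the tool arm_command, never from a script. Its argument "series" is a list of rows, each a list of 3 entries, a list of its own where there are three numbers: the shift along the tool's x, y, z in mm, then the turn, a rotation vector about the tool's x, y, z in degrees, then the opening, from 0 (shut) to 1 (fully open). A call has 1 to 12 rows; each row shifts and turns the commanded pose from where the row before left it, along the tool's axes as they then stand; what a row does not reach is not made up. A row lasts 1/10 s, in which the tool goes at most 50 mm and 8.59 degrees, less where a joint would pass 70% of its speed; a pose out of reach is approached as far as the arm can. A call with a gripper value outside its range is refused whole. The fingers move at their own pace and stop on an object; "newtons" is the grip in N (left out, the last holds). Time passes only in rows, so rows that do not move let the fingers close. It gives the time, the measured TCP pose, the force and the opening at its end, in the units of the state.
- sensors.read_state(): the state, without advancing time (a new reading comes with each control period).
- snapshot(name): name is "side" or "top"; returns a dict with "color" (384x512x3 uint8, red, green, blue), "fx", "fy", "cx", "cy" (pixels), "eye" and "rotation" of the camera in the world. Camera axes: x right, y down, z forward; pixel columns grow to the right and rows downward; lengths in m; the calibration is good to about 2 mm. A picture is of the moment at which its call begins. There is no depth.
- ticket.hand_in(): hands the job in, once; it reports no verdict.
Trained networks look in a picture, given as the dict that the camera call returned (one of the last four; its "shot" number tells which), for a name from the list of things; names that differ only in an ending like _2 or _b are one class to them, and where a whole thing is asked for, a point or a joint stands for the part that bears it (a point fixed in the world has none). Each returns a list of dicts, best first, with "conf" (0 to 1); they miss things now and then, are a little off and sometimes report something else, mostly with a low value. They report only what shows in the picture. A call takes as long as a camera call.
- outline_of(picture, label): "pixels" (384x512 bool, what is visible of it) and "bbox" ([left, top, right, bottom] in pixels, round what is visible of it).
- place_of(picture, label): "xy" ([column, row] in pixels: a listed point, or the origin of a listed thing).
The state is a dict: "clock": time; "joints": joint angles; "qd": joint speeds; "tau": joint torques, N m; "position": TCP position; "tcp_rot": TCP orientation; "ft_force": force on the tool from outside, world axes, zero at the start; "ft_torque": the same for the moment, N m; "opening": opening from 0.0 (shut) to 1.0 (fully open).
Only numpy, scipy, OpenCV 4.12 (cv2) and the standard library are available. Lean on these libraries where they do the work, as an engineer would, in place of code of your own. Each camera call takes 0.05 s, during which the arm holds its last target. There are 200 camera calls.

### The job

Clear the flower-arranging table: with the fingertips, sweep the three loose birch-wood slices across the table top and in through the open side of the low black catch tray, until each lies flat and wholly inside it. Keep the slices on the table the whole way: slide them, never pick them up or flick them. Leave the gourds, paper cups and wire spool standing where they are.

Things in the scene. Friction and masses are not known exactly. Their poses are not given: they have to be found in the camera images.
- slice_1: Loose round birch slice, a flat disc with dark bark edge and pale top: 44 mm diameter, 12 mm thick, about 14 g, lying flat on the table. Origin at the centre of its underside; z up.
- slice_2: Loose round birch slice, a flat disc with dark bark edge and pale top: 44 mm diameter, 12 mm thick, about 14 g, lying flat on the table. Origin at the centre of its underside; z up.
- slice_3: Loose round birch slice, a flat disc with dark bark edge and pale top: 44 mm diameter, 12 mm thick, about 14 g, lying flat on the table. Origin at the centre of its underside; z up.
- catch_tray: Low black three-sided tray, fixed: 160 mm deep (x) by 200 mm wide (y) outside; back and side walls 6 mm thick, 30 mm high. Fourth side fully open (188 mm between walls), roughly facing the slices. Origin: centre of underside; x points from open side to back wall: open edge at x = -80 mm, back wall's inner face at +74 mm. Grey floor is paper-thin, level with the table: slices slide in with no step.
- gourd_1: Loose small green and yellow striped gourd standing upright, 50 mm across and 50 mm tall with its stem, about 70 g; a bystander. Origin at the centre of its underside.
- gourd_2: Loose small green and yellow striped gourd standing upright, 50 mm across and 50 mm tall with its stem, about 70 g; a bystander. Origin at the centre of its underside.
- cup_1: Loose white paper cup standing upright, 72 mm across the rim, 80 mm tall; a bystander. Origin at the centre of its underside.
- cup_2: Loose white paper cup standing upright, 72 mm across the rim, 80 mm tall; a bystander. Origin at the centre of its underside.
- wire_spool: Loose orange spool of copper wire standing on its flange, 60 mm across, 34 mm tall; a bystander. Origin at the centre of its underside.

How it is judged:
At the end, for the whole second after the job is handed in: Every slice's centre is at least 20 mm inside the open edge of the catch tray and between its walls, flat on the floor (underside below 6 mm, tilt under 0.15 rad) and at rest (under 20 mm/s); gourds, cups and spool are within 20 mm of where they began (x of slice_1 in the frame of catch_tray between -0.06 and 0.08 m and y of slice_1 in the frame of catch_tray between -0.094 and 0.094 m and height (world z) of each of slice_1, slice_2, slice_3 below 0.006 m and angle between each of slice_1, slice_2, slice_3's own z axis and vertical below 0.15 rad and linear speed of each of slice_1, slice_2, slice_3 below 0.02 m/s and x of slice_2 in the frame of catch_tray between -0.06 and 0.08 m and y of slice_2 in the frame of catch_tray between -0.094 and 0.094 m and x of slice_3 in the frame of catch_tray between -0.06 and 0.08 m and y of slice_3 in the frame of catch_tray between -0.094 and 0.094 m and distance of each of gourd_1, gourd_2, cup_1, cup_2, wire_spool from where it was at the start of the episode below 0.02 m); the robot touches nothing.
It fails at once if a slice is lifted off the table (its underside's centre above 18 mm) (height (world z) of any of slice_1, slice_2, slice_3 above 0.018 m).
It fails at once if a slice is flicked (faster than 0.8 m/s) (linear speed of any of slice_1, slice_2, slice_3 above 0.8 m/s).
It fails at once if a gourd, a cup or the spool is moved more than 20 mm (distance of any of gourd_1, gourd_2, cup_1, cup_2, wire_spool from where it was at the start of the episode above 0.02 m).
It also fails if it takes over 64 s, if anything falls off the work surface, if the arm or the gripper's body presses on something with over 40 N, if the wrist force passes 120 N, or if a joint passes its speed limit or range.

## Working session

There is one attempt and no reset: what is moved stays moved. The work goes in short steps, Python scripts to look and compute and a tool call to move; the robot and the scene stay as the last step left them, time stands still between calls to the robot, and variables do not carry over. Pictures are saved under pics/ and viewed, about 8 in all and at most 12, crops included, and the job is handed in when it is done.

Besides the shell and the picture viewer there is one more tool, called after "Call:" as name(argument=value, ...) on one line, values as JSON. arm_command: Moves the arm, as the interface text tells. Its arguments: {"type":"object","properties":{"series":{"type":"array"},"newtons":{"type":"number"}},"required":["series"]}

```bash
mkdir -p pics
cat > h.py <<'E'
import numpy as np, cv2
from station import sensors, snapshot, ticket, outline_of, place_of, ctrl
def ray(p,uv,z=0):
    d=np.array([(uv[0]-p['cx'])/p['fx'],(uv[1]-p['cy'])/p['fy'],1.])
    d=np.array(p['rotation'])@d; e=np.array(p['eye']); return e+d*(z-e[2])/d[2]
def save(p,n): cv2.imwrite(f'pics/{n}.png',cv2.cvtColor(p['color'],cv2.COLOR_RGB2BGR))
E
python3 - <<'E'
from h import *
np.set_printoptions(precision=3,suppress=True)
s=sensors.read_state(); print({k:np.round(v,3) for k,v in s.items()})
for c in ('top','side'):
    p=snapshot(c); save(p,c+'0'); print(c,p['eye'],p['fx'])
    for n in ('slice_1','catch_tray','gourd_1','cup_1','wire_spool'):
        for r in place_of(p,n): print(' ',n,round(r['conf'],2),np.round(r['xy']),ray(p,r['xy'])[:2])
        if c=='top':
            for r in outline_of(p,n):
                if r['conf']>.3:
                    m=r['pixels']; ys,xs=np.nonzero(m); print('   o',r['bbox'],np.round(r['conf'],2),ray(p,(xs.mean(),ys.mean()),.012)[:2])
                    if n=='catch_tray':
                        b=cv2.boxPoints(cv2.minAreaRect(np.c_[xs,ys].astype(np.float32))); print([ray(p,q,.0)[:2] for q in b])
E
```

```text
{'clock': np.float64(0.0), 'joints': array([-1.326,  0.181,  1.608, -0.   ,  1.354, -0.206]), 'qd': array([-0.   ,  0.001,  0.001,  0.001,  0.001,  0.001]), 'tau': array([ -0.   , -43.387, -34.184,   0.07 ,   0.039,  -0.   ]), 'position': array([ 0.25 , -0.517,  0.238]), 'tcp_rot': array([ 0.975,  0.223, -0.   , -0.001]), 'ft_force': array([-0.172,  0.02 , -0.173]), 'ft_torque': array([ 0.01 , -0.031,  0.014]), 'opening': np.float64(1.001)}
top [ 0.392 -0.038  1.203] 398.5433452273202Traceback (most recent call last):
  File "<stdin>", line 7, in <module>
  File "h.py", line 5, in ray
    d=np.array(p['rotation'])@d; e=np.array(p['eye']); return e+d*(z-e[2])/d[2]
      ~~~~~~~~~~~~~~~~~~~~~~~^~
ValueError: matmul: Input operand 1 has a mismatch in its core dimension 0, with gufunc signature (n?,k),(k,m?)->(n?,m?) (size 3 is different from 4)
```

View pics/top0.png

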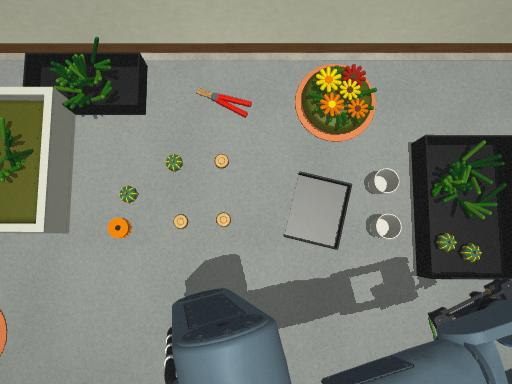

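The top view shows slices at (221,161), (180,221) and (223,219). The tray is centred near (319,210) and opens to the left. Gourds are at (174,162) and (128,194), the spool at (119,228), and the cups at (384,181) and (386,226), behind the tray. The camera rotation is a quaternion, so I'll fix that.

```bash
sed -i "s/np.array(p\['rotation'\])@d/R.from_quat(p['rotation']).apply(d)/; 1a from scipy.spatial.transform import Rotation as R" h.py
python3 - <<'E'
from h import *
np.set_printoptions(precision=3,suppress=True)
for c in ('top','side'):
    p=snapshot(c); save(p,c+'0'); print(c,p['eye'],p['rotation'])
    for n in ('slice_1','catch_tray','gourd_1','cup_1','wire_spool'):
        for r in place_of(p,n): print(' ',n,round(r['conf'],2),np.round(r['xy']),ray(p,r['xy'])[:2])
        if c=='top':
            for r in outline_of(p,n):
                if r['conf']>.3:
                    m=r['pixels']; ys,xs=np.nonzero(m); print('   o',r['bbox'],np.round(r['conf'],2),ray(p,(xs.mean(),ys.mean()),.012)[:2])
                    if n=='catch_tray':
                        b=cv2.boxPoints(cv2.minAreaRect(np.c_[xs,ys].astype(np.float32))); print([ray(p,q,.0)[:2] for q in b])
E
```

```text
top [ 0.392 -0.038  1.203] [ 0.707 -0.704  0.037 -0.046]
  slice_1 0.74 [182. 225.] [0.448 0.169]
  slice_1 0.6 [223. 218.] [0.468 0.043]
  slice_1 0.6 [223. 162.] [0.642 0.046]
  slice_1 0.42 [175. 164.] [0.633 0.194]
   o [172.1, 216.1, 185.7, 229.1] 0.55 [0.458 0.171]
   o [217.6, 210.5, 231.6, 231.0] 0.52 [0.464 0.042]
   o [215.4, 156.2, 229.1, 168.0] 0.45 [0.642 0.051]
  catch_tray 0.62 [318. 213.] [ 0.485 -0.242]
   o [284.6, 172.7, 351.6, 248.3] 0.94 [ 0.493 -0.241]
[array([ 0.413, -0.137]), array([ 0.615, -0.186]), array([ 0.577, -0.351]), array([ 0.376, -0.3  ])]
  gourd_1 0.67 [174. 166.] [0.627 0.196]
  gourd_1 0.56 [129. 196.] [0.533 0.332]
   o [166.6, 156.3, 182.0, 175.8] 0.64 [0.636 0.195]
   o [118.4, 185.7, 137.7, 203.4] 0.64 [0.54  0.333]
  cup_1 0.6 [380. 183.] [ 0.576 -0.432]
  cup_1 0.58 [378. 231.] [ 0.433 -0.422]
  cup_1 0.38 [177. 166.] [0.628 0.186]
   o [368.1, 213.3, 401.4, 240.7] 0.78 [ 0.446 -0.443]
   o [373.9, 170.1, 401.1, 195.1] 0.68 [ 0.58  -0.441]
  wire_spool 0.65 [125. 230.] [0.432 0.339]
   o [111.0, 217.5, 127.9, 236.7] 0.68 [0.437 0.354]
side [0.341 0.77  0.989] [-0.118  0.928 -0.352  0.038]
  slice_1 0.79 [262. 286.] [0.458 0.168]
  slice_1 0.68 [202. 230.] [0.642 0.047]
  slice_1 0.64 [271. 241.] [0.466 0.037]
  catch_tray 0.86 [283. 162.] [ 0.494 -0.25 ]
  gourd_1 0.95 [206. 342.] [0.54  0.333]
  gourd_1 0.94 [185. 278.] [0.638 0.192]
  cup_1 0.8 [271. 120.] [ 0.571 -0.425]
  cup_1 0.57 [313. 127.] [ 0.438 -0.426]
  wire_spool 0.84 [251. 365.] [0.435 0.358]
```

View pics/side0.png

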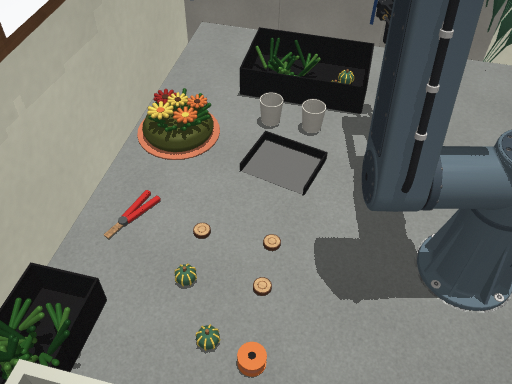

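Measured poses:

| Item | Position or direction (m) |
|---|---|
| Slice A | (.457, .169) |
| Slice B | (.466, .040) |
| Slice C | (.642, .048) |
| Tray centre | (.494, -.246) |
| Tray x axis | direction (-.22, -.975) |

I'll set the fingers about 31 mm apart so they cradle each disc, and push with the tool's -x side. First I turn the tool and set the opening.

Call:
arm_command(series=[[[0,0,0],[0,0,-8.25],0.35],[[0,0,0],[0,0,-8.25],0.35],[[0,0,0],[0,0,-8.25],0.35],[[0,0,0],[0,0,-8.25],0.35],[[0,0,0],[0,0,-8.25],0.35],[[0,0,0],[0,0,-8.25],0.35],[[0,0,0],[0,0,-8.25],0.35],[[0,0,0],[0,0,-8.25],0.35],[[0,0,0],[0,0,0],0.35]], newtons=20)

```text
clock: 1.85
position: [0.2505, -0.5176, 0.2387]
tcp_rot: [0.695, 0.719, -0.0, 0.0]
ft_force: [-0.1, -0.6, -0.3]
opening: 0.352
```

```bash
cat >> h.py <<'E'
def to(x,y,z):
    "tool-frame shift (mm) to a world point; prints state"
    s=sensors.read_state(); r=R.from_quat(s['tcp_rot']); hx=r.apply([1,0,0])
    print('t',round(float(s['clock']),2),'pos',np.round(s['position'],4),'head',round(np.degrees(np.arctan2(hx[1],hx[0])),1),'f',np.round(s['ft_force'],1),'op',round(float(s['opening']),2))
    print('shift',np.round(r.inv().apply(np.array([x,y,z])-s['position'])*1000,1))
E
python3 -c "
from h import *
to(.465,.085,.15)"
```

```text
t 1.85 pos [ 0.2505 -0.5176  0.2387] head 91.9 f [-0.1 -0.6 -0.3] op 0.35
shift [595.1 234.4  88.7]
```

Call:
arm_command(series=[[[30,12,0],[0,0,0],0.35],[[30,12,0],[0,0,0],0.35],[[30,12,0],[0,0,0],0.35],[[30,12,0],[0,0,0],0.35],[[30,12,0],[0,0,0],0.35],[[30,12,0],[0,0,0],0.35],[[30,12,0],[0,0,0],0.35],[[30,12,0],[0,0,0],0.35],[[30,12,0],[0,0,0],0.35],[[30,12,0],[0,0,0],0.35],[[30,12,0],[0,0,0],0.35],[[30,12,0],[0,0,0],0.35]])

```text
clock: 3.05
position: [0.3833, -0.1519, 0.239]
tcp_rot: [0.697, 0.717, 0.0, 0.0]
ft_force: [0.4, -0.0, -0.9]
opening: 0.349
```

Call:
arm_command(series=[[[30,12,10],[0,0,0],0.35],[[30,12,10],[0,0,0],0.35],[[30,12,10],[0,0,0],0.35],[[30,12,10],[0,0,0],0.35],[[30,12,10],[0,0,0],0.35],[[30,12,10],[0,0,0],0.35],[[30,12,10],[0,0,0],0.35],[[30,12,10],[0,0,0],0.35],[[0,0,0],[0,0,0],0.35]])

```text
clock: 3.95
position: [0.471, 0.0926, 0.1575]
tcp_rot: [0.696, 0.718, -0.0, -0.001]
ft_force: [-0.3, -0.3, 0.2]
opening: 0.35
```

```bash
python3 -c "
from h import *
to(.465,.083,.005)"
```

```text
t 3.95 pos [0.471  0.0926 0.1575] head 91.8 f [-0.3 -0.3  0.2] op 0.35
shift [ -9.5  -6.1 152.5]
```

Call:
arm_command(series=[[[-3,-2,30],[0,0,0],0.35],[[-3,-2,30],[0,0,0],0.35],[[-3,-2,30],[0,0,0],0.35],[[0,0,30],[0,0,0],0.35],[[0,0,20],[0,0,0],0.35],[[0,0,8],[0,0,0],0.35],[[0,0,4],[0,0,0],0.35],[[0,0,0],[0,0,0],0.35]])

```text
clock: 4.75
position: [0.466, 0.0803, 0.0071]
tcp_rot: [0.696, 0.718, 0.0, 0.0]
ft_force: [-0.4, 0.5, -0.2]
opening: 0.349
```

```bash
python3 -c "
from h import *
to(.476,-.252,.005)
p=snapshot('top');save(p,'t1')
p=snapshot('side');save(p,'s1')
for r in place_of(p,'slice_1'): print(r['conf'],ray(p,r['xy']))
cv2.imwrite('pics/s1c.png',cv2.resize(cv2.imread('pics/s1.png')[180:340,180:380],None,fx=3,fy=3))
"
```

```text
t 4.75 pos [0.466  0.0803 0.0071] head 91.8 f [-0.4  0.5 -0.2] op 0.35
shift [-3.325e+02 -2.000e-01  2.200e+00]
0.72 [0.63955233 0.05200947 0.        ]
0.5 [0.45519792 0.17421086 0.        ]
0.48 [0.45913161 0.03443342 0.        ]
```

View pics/s1c.png

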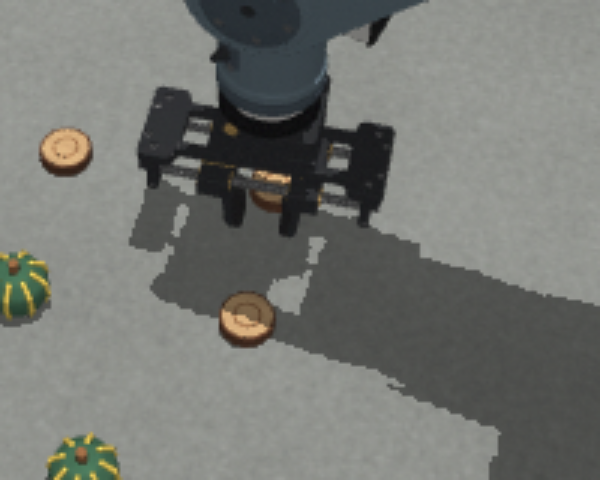

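The crop shows the two fingers at about (235,205) and (288,215), straddling slice B at (270,190). The neighbouring slices are clear. Pushing B now, with a slow start.

Call:
arm_command(series=[[[-4,0,2],[0,0,0],0.35],[[-4,0,0],[0,0,0],0.35],[[-4,0,0],[0,0,0],0.35],[[-4,0,0],[0,0,0],0.35],[[-4,0,0],[0,0,0],0.35],[[-4,0,0],[0,0,0],0.35],[[-6,0,0],[0,0,0],0.35],[[-8,0,0],[0,0,0],0.35],[[-10,0,0],[0,0,0],0.35],[[-10,0,0],[0,0,0],0.35],[[-10,0,0],[0,0,0],0.35],[[-10,0,0],[0,0,0],0.35]])

```text
clock: 6.1
position: [0.4681, 0.0016, 0.0047]
tcp_rot: [0.696, 0.718, -0.0, 0.0]
ft_force: [-0.5, -0.0, -0.0]
opening: 0.352
```

```bash
cat >> h.py <<'E'
def look():
    for c in ('side','top'):
        p=snapshot(c)
        for r in place_of(p,'slice_1'):
            if r['conf']>.3: print(c,round(r['conf'],2),np.round(ray(p,r['xy'])[:2],3))
E
python3 -c "
from h import *
to(.476,-.252,.005); look()
p=snapshot('side');save(p,'s2')
cv2.imwrite('pics/s2c.png',cv2.resize(cv2.imread('pics/s2.png')[120:300,180:380],None,fx=3,fy=3))"
```

```text
t 6.1 pos [0.4681 0.0016 0.0047] head 91.8 f [-0.5 -0.  -0. ] op 0.35
shift [-2.537e+02 -1.000e-01 -3.000e-01]
side 0.71 [0.451 0.172]
side 0.48 [ 0.464 -0.014]
top 0.54 [0.633 0.051]
top 0.44 [0.448 0.179]
```

View pics/s2c.png

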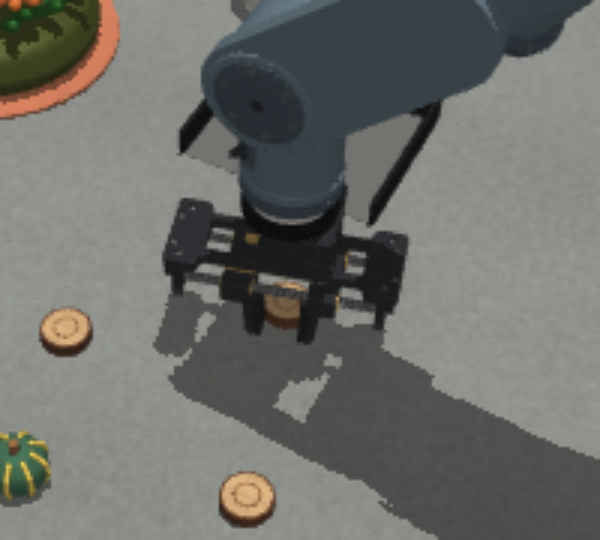

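Slice B, at about (285,300), sits centred in the cradle between the fingers. Continuing the push.

Call:
arm_command(series=[[[-8,0,0],[0,0,0],0.35],[[-12,0,0],[0,0,0],0.35],[[-15,0,0],[0,0,0],0.35],[[-15,0,0],[0,0,0],0.35],[[-15,0,0],[0,0,0],0.35],[[-15,0,0],[0,0,0],0.35],[[-15,0,0],[0,0,0],0.35],[[-15,0,0],[0,0,0],0.35],[[-15,0,0],[0,0,0],0.35],[[-15,0,0],[0,0,0],0.35],[[-15,0,0],[0,0,0],0.35],[[-15,0,0],[0,0,0],0.35]])

```text
clock: 7.55
position: [0.4734, -0.1685, 0.0047]
tcp_rot: [0.696, 0.718, -0.0, -0.0]
ft_force: [0.6, -0.5, -0.0]
opening: 0.353
```

Call:
arm_command(series=[[[-15,0,0],[0,0,0],0.35],[[-15,0,0],[0,0,0],0.35],[[-12,0,0],[0,0,0],0.35],[[-10,0,0],[0,0,0],0.35],[[-8,0,0],[0,0,0],0.35],[[-6,0,0],[0,0,0],0.35],[[-4,0,0],[0,0,0],0.35],[[-2,0,0],[0,0,0],0.35],[[0,0,0],[0,0,0],0.35]])

```text
clock: 8.45
position: [0.4757, -0.2392, 0.0047]
tcp_rot: [0.696, 0.718, 0.0, -0.0]
ft_force: [0.2, -0.8, -0.4]
opening: 0.349
```

Call:
arm_command(series=[[[5,0,0],[0,0,0],0.35],[[10,0,-5],[0,0,0],0.35],[[10,0,-30],[0,0,0],0.35],[[10,0,-40],[0,0,0],0.35],[[30,0,-30],[0,0,0],0.35],[[40,0,0],[0,0,0],0.35],[[40,0,0],[0,0,0],0.35],[[40,0,0],[0,0,0],0.35],[[40,0,0],[0,0,0],0.35],[[40,0,0],[0,0,0],0.35],[[40,0,0],[0,0,0],0.35],[[40,0,0],[0,0,0],0.35]])

```text
clock: 9.65
position: [0.4637, 0.108, 0.1101]
tcp_rot: [0.695, 0.719, 0.0, 0.0]
ft_force: [-0.1, -0.8, 0.4]
opening: 0.35
```

```bash
python3 -c "
from h import *
look()
to(.453,.209,.005)
p=snapshot('side');save(p,'s3')"
```

```text
side 0.66 [0.458 0.171]
side 0.63 [0.64  0.054]
top 0.68 [ 0.486 -0.245]
top 0.45 [ 0.481 -0.269]
t 9.85 pos [0.464  0.1069 0.1098] head 92.0 f [ 0.4  0.2 -0.8] op 0.35
shift [102.5  -7.4 104.8]
```

View pics/s3.png

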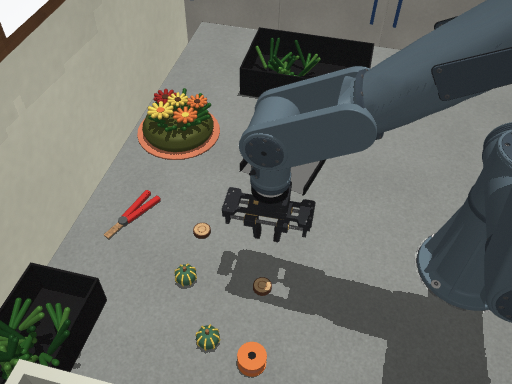

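B reads about (.48,-.26), inside the tray. A is untouched at (262,286), (.457,.170). Moving behind A.

Call:
arm_command(series=[[[30,-3,0],[0,0,0],0.35],[[30,-3,0],[0,0,0],0.35],[[30,-2,0],[0,0,0],0.35],[[17,0,0],[0,0,0],0.35],[[0,0,20],[0,0,0],0.35],[[0,0,30],[0,0,0],0.35],[[0,0,30],[0,0,0],0.35],[[0,0,17],[0,0,0],0.35],[[0,0,6],[0,0,0],0.35],[[0,0,2],[0,0,0],0.35],[[0,0,0],[0,0,0],0.35]])

```text
clock: 11.0
position: [0.4541, 0.2118, 0.0053]
tcp_rot: [0.696, 0.718, 0.0, 0.0]
ft_force: [-0.2, -0.0, 1.4]
opening: 0.354
```

```bash
python3 -c "
from h import *
to(.469,-.195,.005);look()"
```

```text
t 11.0 pos [0.4541 0.2118 0.0053] head 91.8 f [-0.2 -0.   1.4] op 0.35
shift [-4.071e+02  2.300e+00  3.000e-01]
side 0.72 [0.64  0.055]
side 0.38 [0.45  0.172]
top 0.61 [0.448 0.172]
top 0.58 [ 0.469 -0.254]
top 0.5 [0.634 0.045]
```

Call:
arm_command(series=[[[-4,0,0],[0,0,0],0.35],[[-4,0,0],[0,0,0],0.35],[[-4,0,0],[0,0,0],0.35],[[-4,0,0],[0,0,0],0.35],[[-4,0,0],[0,0,0],0.35],[[-4,0,0],[0,0,0],0.35],[[-6,0,0],[0,0,0],0.35],[[-10,0,0],[0,0,0],0.35],[[-12,0,0],[0,0,0],0.35],[[-15,0,0],[0,0,0],0.35],[[-15,0,0],[0,0,0],0.35],[[-15,0,0],[0,0,0],0.35]])

```text
clock: 12.4
position: [0.4564, 0.114, 0.0047]
tcp_rot: [0.696, 0.718, -0.0, -0.0]
ft_force: [-0.8, -0.1, -0.6]
opening: 0.349
```

Call:
arm_command(series=[[[-15,0,0],[0,0,0],0.35],[[-15,0,0],[0,0,0],0.35],[[-15,0,0],[0,0,0],0.35],[[-15,0,0],[0,0,0],0.35],[[-15,0,0],[0,0,0],0.35],[[-15,0,0],[0,0,0],0.35],[[-15,0,0],[0,0,0],0.35],[[-15,0,0],[0,0,0],0.35],[[-15,0,0],[0,0,0],0.35],[[-12,0,0],[0,0,0],0.35],[[-8,0,0],[0,0,0],0.35]])

```text
clock: 13.5
position: [0.4613, -0.0409, 0.0047]
tcp_rot: [0.696, 0.718, -0.0, 0.0]
ft_force: [0.2, -0.0, 0.1]
opening: 0.351
```

```bash
python3 -c "
from h import *
to(.469,-.182,.005);look()
p=snapshot('side');save(p,'s4')
cv2.imwrite('pics/s4c.png',cv2.resize(cv2.imread('pics/s4.png')[90:290,170:390],None,fx=3,fy=3))"
```

```text
t 13.5 pos [ 0.4613 -0.0409  0.0047] head 91.8 f [ 0.2 -0.   0.1] op 0.35
shift [-141.3    3.4   -0.2]
side 0.48 [ 0.463 -0.058]
side 0.48 [0.637 0.051]
top 0.64 [0.643 0.05 ]
top 0.46 [ 0.481 -0.257]
```

View pics/s4c.png

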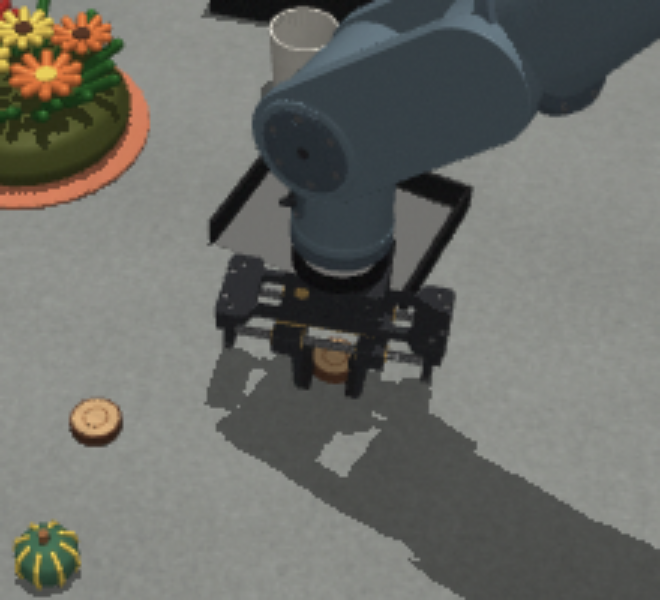

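A is still in the cradle, at (333,358) in the crop. Continuing into the tray, then retreating towards C.

Call:
arm_command(series=[[[-8,0.5,0],[0,0,0],0.35],[[-12,0.5,0],[0,0,0],0.35],[[-15,0.5,0],[0,0,0],0.35],[[-15,0.5,0],[0,0,0],0.35],[[-15,0.5,0],[0,0,0],0.35],[[-15,0.5,0],[0,0,0],0.35],[[-15,0,0],[0,0,0],0.35],[[-15,0,0],[0,0,0],0.35],[[-12,0,0],[0,0,0],0.35],[[-9,0,0],[0,0,0],0.35],[[-6,0,0],[0,0,0],0.35],[[-3,0,0],[0,0,0],0.35]])

```text
clock: 14.95
position: [0.4688, -0.1799, 0.0047]
tcp_rot: [0.696, 0.718, 0.0, -0.0]
ft_force: [-0.3, 0.2, 0.8]
opening: 0.354
```

Call:
arm_command(series=[[[0,0,0],[0,0,0],0.35],[[5,0,0],[0,0,0],0.35],[[10,0,-5],[0,0,0],0.35],[[10,0,-30],[0,0,0],0.35],[[10,0,-40],[0,0,0],0.35],[[20,0,-30],[0,0,0],0.35],[[30,25,0],[0,0,4],0.35],[[30,25,0],[0,0,4],0.35],[[30,25,0],[0,0,4],0.35],[[30,25,0],[0,0,4],0.35],[[30,25,0],[0,0,4],0.35],[[0,0,0],[0,0,0],0.35]])

```text
clock: 16.15
position: [0.6092, 0.0146, 0.1102]
tcp_rot: [0.809, 0.588, 0.001, 0.0]
ft_force: [-0.1, -1.0, 0.4]
opening: 0.353
```

```bash
python3 -c "
from h import *
look()
to(.655,.089,.1)"
```

```text
side 0.79 [0.64 0.05]
side 0.67 [ 0.476 -0.256]
side 0.45 [ 0.475 -0.206]
top 0.64 [ 0.463 -0.196]
top 0.49 [ 0.486 -0.258]
t 16.35 pos [0.6055 0.0108 0.1095] head 71.9 f [-0.7 -0.1 -0.3] op 0.35
shift [89.7 22.7  9.4]
```

A (.470,-.205) and B (.478,-.260) are both in the tray. For C I'll turn 4° more, to heading 68°, and drop in behind it.

Call:
arm_command(series=[[[30,8,0],[0,0,0],0.35],[[30,8,0],[0,0,0],0.35],[[30,7,0],[0,0,0],0.35],[[0,0,0],[0,0,4],0.35],[[0,0,20],[0,0,0],0.35],[[0,0,30],[0,0,0],0.35],[[0,0,0],[0,0,0],0.35]])

```text
clock: 17.05
position: [0.6525, 0.0881, 0.0556]
tcp_rot: [0.83, 0.558, -0.004, -0.002]
ft_force: [-0.2, -0.7, -1.0]
opening: 0.351
```

```bash
python3 -c "
from h import *
to(.657,.090,.005);look()"
```

```text
t 17.05 pos [0.6525 0.0881 0.0556] head 67.8 f [-0.2 -0.7 -1. ] op 0.35
shift [ 3.6  3.8 50.5]
side 0.51 [ 0.476 -0.274]
side 0.51 [0.64  0.056]
side 0.39 [ 0.495 -0.244]
top 0.66 [ 0.48  -0.259]
top 0.6 [0.638 0.055]
top 0.54 [ 0.47  -0.202]
```

Call:
arm_command(series=[[[6,3,10],[0,0,0],0.35],[[0,0,20],[0,0,0],0.35],[[0,0,14],[0,0,0],0.35],[[0,0,5],[0,0,0],0.35],[[0,0,1],[0,0,0],0.35],[[0,0,0],[0,0,0],0.35]])

```text
clock: 17.85
position: [0.6621, 0.0934, 0.0099]
tcp_rot: [0.83, 0.558, 0.0, 0.0]
ft_force: [-0.2, -0.1, 0.6]
opening: 0.351
```

```bash
python3 -c "
from h import *
to(.541,-.199,.005);look()
p=snapshot('side');save(p,'s5')
cv2.imwrite('pics/s5c.png',cv2.resize(cv2.imread('pics/s5.png')[120:300,150:350],None,fx=3,fy=3))"
```

```text
t 17.85 pos [0.6621 0.0934 0.0099] head 67.8 f [-0.2 -0.1  0.6] op 0.35
shift [-316.4   -1.8    4.9]
side 0.52 [ 0.472 -0.262]
side 0.49 [ 0.472 -0.208]
top 0.6 [ 0.469 -0.205]
top 0.53 [ 0.483 -0.259]
top 0.53 [0.63  0.049]
```

View pics/s5c.png

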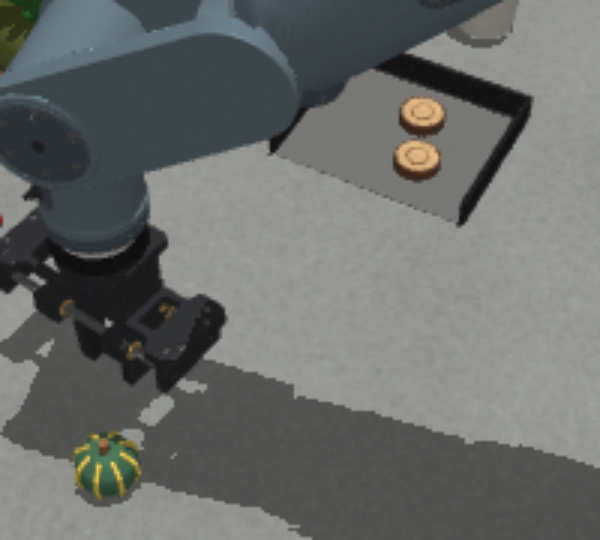

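A and B lie flat and apart inside the tray, at (417,160) and (422,115). C is hidden behind the gripper. I'll lower 5 mm and push it.

Call:
arm_command(series=[[[0,-3,5],[0,0,0],0.35],[[-4,0,0],[0,0,0],0.35],[[-4,0,0],[0,0,0],0.35],[[-4,0,0],[0,0,0],0.35],[[-4,0,0],[0,0,0],0.35],[[-4,0,0],[0,0,0],0.35],[[-4,0,0],[0,0,0],0.35],[[-4,0,0],[0,0,0],0.35],[[-6,0,0],[0,0,0],0.35],[[-10,0,0],[0,0,0],0.35],[[-12,0,0],[0,0,0],0.35],[[-12,0,0],[0,0,0],0.35]])

```text
clock: 19.3
position: [0.6329, 0.0305, 0.0047]
tcp_rot: [0.83, 0.558, -0.0, 0.0]
ft_force: [0.0, 0.1, -0.4]
opening: 0.353
```

Call:
arm_command(series=[[[-12,0,0],[0,0,0],0.35],[[-12,0,0],[0,0,0],0.35],[[-12,0,0],[0,0,0],0.35],[[-12,0,0],[0,0,0],0.35],[[-10,0,0],[0,0,0],0.35],[[-6,0,0],[0,0,0],0.35]])

```text
clock: 19.9
position: [0.6088, -0.0288, 0.0047]
tcp_rot: [0.83, 0.558, -0.0, 0.0]
ft_force: [0.2, -0.3, 0.5]
opening: 0.354
```

```bash
python3 -c "
from h import *
to(.541,-.199,.005);look()
p=snapshot('side');save(p,'s6')
cv2.imwrite('pics/s6c.png',cv2.resize(cv2.imread('pics/s6.png')[90:270,150:350],None,fx=3,fy=3))"
```

```text
t 19.9 pos [ 0.6088 -0.0288  0.0047] head 67.8 f [ 0.2 -0.3  0.5] op 0.35
shift [-183.2    1.5   -0.3]
side 0.72 [ 0.474 -0.208]
side 0.45 [ 0.604 -0.066]
side 0.33 [ 0.501 -0.228]
top 0.67 [ 0.461 -0.204]
top 0.47 [ 0.594 -0.058]
top 0.43 [ 0.48  -0.262]
```

View pics/s6c.png

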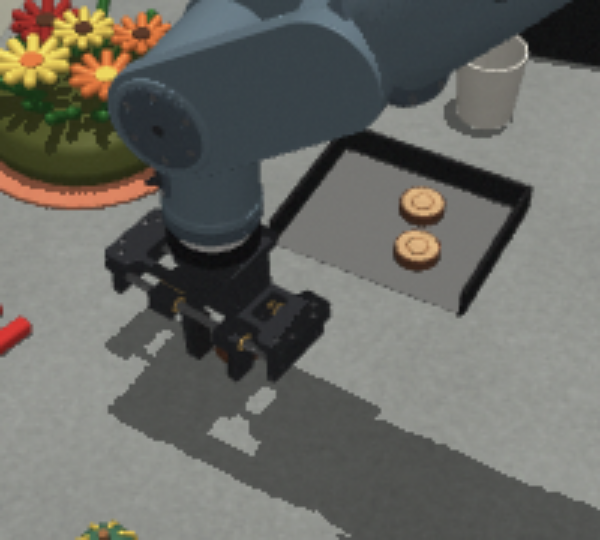

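A sliver of C's bark edge shows between the fingers at (222,352), so it is still held. Continuing 178 mm.

Call:
arm_command(series=[[[-8,0,0],[0,0,0],0.35],[[-12,0,0],[0,0,0],0.35],[[-12,0,0],[0,0,0],0.35],[[-12,0,0],[0,0,0],0.35],[[-12,0,0],[0,0,0],0.35],[[-12,0,0],[0,0,0],0.35],[[-12,0,0],[0,0,0],0.35],[[-12,0,0],[0,0,0],0.35],[[-12,0,0],[0,0,0],0.35],[[-12,0,0],[0,0,0],0.35],[[-12,0,0],[0,0,0],0.35],[[-12,0,0],[0,0,0],0.35]])

```text
clock: 21.35
position: [0.556, -0.1583, 0.0047]
tcp_rot: [0.83, 0.558, -0.0, 0.0]
ft_force: [0.7, -1.1, 0.6]
opening: 0.347
```

Call:
arm_command(series=[[[-12,0,0],[0,0,0],0.35],[[-10,0,0],[0,0,0],0.35],[[-8,0,0],[0,0,0],0.35],[[-6,0,0],[0,0,0],0.35],[[-4,0,0],[0,0,0],0.35],[[-2,0,0],[0,0,0],0.35],[[0,0,0],[0,0,0],0.35]])

```text
clock: 22.05
position: [0.5405, -0.1964, 0.0047]
tcp_rot: [0.83, 0.558, 0.0, -0.0]
ft_force: [-0.4, 0.7, -1.4]
opening: 0.349
```

Call:
arm_command(series=[[[5,0,0],[0,0,0],0.35],[[10,0,-5],[0,0,0],0.35],[[10,0,-30],[0,0,0],0.35],[[10,0,-40],[0,0,0],0.35],[[20,0,-40],[0,0,0],0.35],[[40,0,-20],[0,0,0],0.35],[[40,0,0],[0,0,0],0.35],[[40,0,0],[0,0,0],0.35],[[40,0,0],[0,0,0],0.35],[[40,0,0],[0,0,0],0.35],[[40,0,0],[0,0,0],0.35],[[0,0,0],[0,0,0],0.35]])

```text
clock: 23.25
position: [0.6526, 0.0828, 0.1402]
tcp_rot: [0.828, 0.56, 0.001, -0.0]
ft_force: [-0.6, -0.3, -0.5]
opening: 0.352
```

Run:
```python
from h import *
to(.5,0,.2);look()
for c in ('side','top'):
    p=snapshot(c);save(p,c+'7')
    for n in ('catch_tray','gourd_1','cup_1','wire_spool'):
        for r in place_of(p,n):
            if r['conf']>.3: print(c,n,np.round(ray(p,r['xy'])[:2],3))
a=cv2.imread('pics/side7.png')[80:380,150:380]; b=cv2.imread('pics/top7.png')[130:280,100:420]
cv2.imwrite('pics/f7.png',cv2.resize(a,None,fx=2,fy=2));
```

```text
t 23.25 pos [0.6526 0.0828 0.1402] head 68.2 f [-0.6 -0.3 -0.5] op 0.35
shift [-133.5 -110.8  -60.1]
side 0.7 [ 0.473 -0.202]
side 0.67 [ 0.531 -0.222]
side 0.66 [ 0.484 -0.258]
top 0.76 [ 0.529 -0.217]
top 0.65 [ 0.466 -0.2  ]
top 0.51 [ 0.479 -0.259]
side catch_tray [ 0.493 -0.237]
side gourd_1 [0.537 0.329]
side gourd_1 [0.639 0.197]
side cup_1 [ 0.436 -0.44 ]
side cup_1 [ 0.565 -0.426]
side wire_spool [0.437 0.352]
top catch_tray [ 0.49  -0.241]
top gourd_1 [0.533 0.326]
top gourd_1 [0.625 0.19 ]
top cup_1 [ 0.452 -0.421]
top cup_1 [ 0.567 -0.429]
top wire_spool [0.439 0.347]
```

View pics/f7.png

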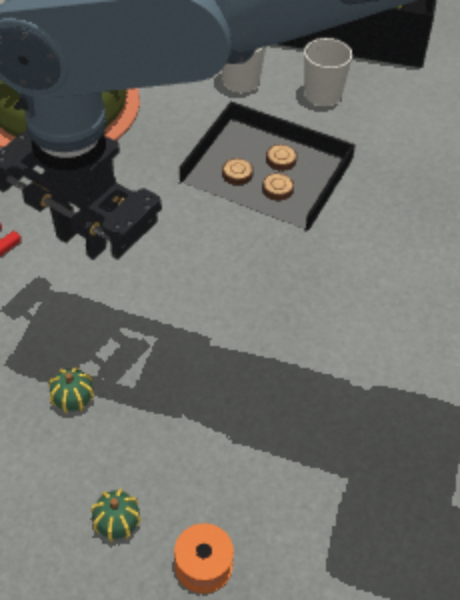

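View pics/top7.png

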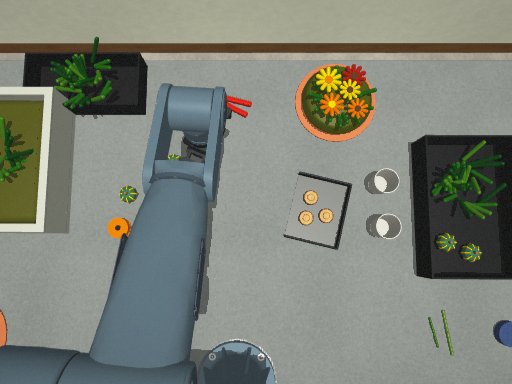

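All three slices lie flat in the tray. In the top view they are at (306,218), (326,216) and (311,197), about 50 mm or more inside the open edge (x tray about -30 mm or more). The bystanders look unmoved and the arm is clear, so I'm handing in.

```bash
python3 -c "
from h import *
print(ticket.hand_in())"
```

```text
the job is handed in; nothing more can be done
None
```

All three birch slices are in the catch tray and the job is handed in, at about 23 s of the 64 s allowed; no verdict was reported. I cradled each slice between the part-open fingertips and slid it in slowly, 150 mm/s at most, then lifted the gripper clear.

**Slices:** in the last pictures from both cameras the slices are flat and apart. They are at about (.470, -.202), (.481, -.259) and (.530, -.219) m. Their centres are roughly 50 mm or more inside the open edge, where 20 mm is needed, and clear of the walls.

**Bystanders:** the gourds, cups and spool look unmoved in both last pictures. Most network readings came back within about 12 mm of their first values. Two disagreed: one cup was up to 19 mm off in the top view and 14 mm in the side view. I put that down to network noise, since its image position is unchanged and the gripper never went near it.

**Forces:** the force readings at the end of each move stayed under 2 N.

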